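# Hang the packing basket in the bath

## Robot

A 6-joint arm with a two-finger parallel gripper is mounted at the origin on the work surface. World frame = base frame: x ahead of the robot, y to its left, z up, the work surface at z = 0. Lengths are in m, angles in degrees, forces in N, time in s.
With the tool pointing down it reaches from about 0.25 to 0.8 m from the base axis. Payload 8.5 kg.
Tool frame: the origin (TCP) lies between the finger pads; the fingertips stand 11 mm ahead of it and the grasp point (between the pads) lies 8 mm behind it (ctrl.tips_ahead is the distance from the TCP to the fingertips, in m); z points along the fingers, y is the direction in which the jaws open and shut (so a half turn about z gives the same grasp; the last joint's range is limited). The gripper opens to 85 mm and grips with 20 to 120 N. Pads are 22 mm wide; open, the fingers measure 114 mm over their backs; the gripper's body (76 mm by 85 mm) begins 54 mm behind the grasp point. The pads swing forward as they close: fully open they stand 13 mm farther back than shut.
Start: joints at [-69.328, 13.648, -0.773, 75.585, 0, 90], TCP at [0.185, -0.491, 0.242] pointing down, gripper open.
Joint ranges: [-152.45, 152.45], [-59.26, 108.67], [-65.41, 83.53], [-104.44, 129.93], [-82.83, 76.93], [-180, 180]. Speed limits (degrees/s): [127.2, 127.2, 159.86, 180, 180, 180].

## Interface

Orientations are given as a 3x3 rotation matrix whose columns are the frame's x, y, z axes.
In Python, from bench import ctrl gives the robot as it stands. The module is installed in compiled form; this text tells all that it offers.
- The arm moves only by the tool arm_command, never from a script. Its argument "plan" is a list of rows, each a list of 5 numbers: the closure, from 0 (fully open) to 1 (shut), then the shift along the tool's x, y, z as a fraction of full scale, then the turn about the tool's z as a fraction of full scale. A call has 1 to 12 rows; each row is the pose to reach, as a shift and turn from the pose commanded when the call began, along the tool's axes at that moment; what a row does not reach only later rows make up. Full scale, the value 1, is 0.2 m for a shift and pi/2 rad for a turn. A row lasts 1/12 s, in which the tool goes at most 41.7 mm and 7.16 degrees, less where a joint would pass 70% of its speed; a pose out of reach is approached as far as the arm can. A call with a number of a shift or a turn outside -1 to 1 is refused whole. A call with a gripper value outside its range is refused whole. The fingers move at their own pace and stop on an object; "grip_force" is the grip in N (left out, the last holds). Time passes only in rows, so rows that repeat a pose let the fingers close. It gives the time, the measured TCP pose, the force and the opening at its end, in the units of the state.
- ctrl.state(): the state, without advancing time (a new reading comes with each control period).
- ctrl.get_image(name): name is "side" or "top" or "wrist"; returns a dict with "pixels" (384x512x3 uint8, red, green, blue), "intrinsics" (3x3 intrinsics, pixels), "rvec" (rotation vector, rad) and "tvec" (3), from world to camera coordinates, as OpenCV has them. Camera axes: x right, y down, z forward; pixel columns grow to the right and rows downward; lengths in m; the calibration is good to about 2 mm. The wrist camera is an equidistant fisheye: a pixel r from the principal point sees the ray r / f radians off the axis. A picture is of the moment at which its call begins. There is no depth.
- ctrl.hand_in(): hands the job in, once; it reports no verdict.
The state is a dict: "clock": time; "joint_positions": joint angles; "dq": joint speeds; "joint_torque": joint torques, N m; "tool_pos": TCP position; "tcp_rot": TCP orientation; "ft_force": force on the tool from outside, world axes, zero at the start; "moment": the same for the moment, N m; "opening": opening from 0.0 (shut) to 1.0 (fully open).
Only numpy, scipy, OpenCV 4.12 (cv2) and the standard library are available. Lean on these libraries where they do the work, as an engineer would, in place of code of your own. Each camera call takes 0.05 s, during which the arm holds its last target.

## Task

Hang the basket of ceramic column packing inside the empty bath that stands on the lab jack: hook its bent lip over the bath's long wall nearest the robot, about half-way along, so that the lip sits down on the rim, then slide it along that wall until its side is up against the bath's end wall on the robot's left, away from the circulator, and let go so that it hangs there. Be gentle: press and push no harder than you need to feel the rim and the end wall, do not drop the basket in, and leave the other things on the bench where they are.

Things in the scene. Friction and masses are not known exactly. Their poses are not given: they have to be found in the camera images.
- jack: Lab jack, base 200 x 200 mm, under the white open bath, which is fixed square and central on it. Origin: centre of the base's underside, on the bench; x across the bath, away from the robot; y along it, to the robot's left; z up. Only the base is measured: the jack is wound to a different height each time, NOT measured. Bath outside 190 mm (x) by 320 mm (y), walls 5 mm, 104 mm deep inside.
- near_wall (a point): Point on the bench plumb below the middle of the bath's long wall nearest the robot (x = -92.5 mm on the jack; wall 5 mm thick, plain top). Axes as the jack. The level rim is somewhere from 160 to 176 mm above the bench: feel for it. The bath stands on soft feet that give 1 mm per 8 N pressed on the rim; more than 20 N pressed or pushed on the bath cracks it.
- left_end (a point): Point on the bench plumb below the inner face of the bath's end wall on the robot's left, at the bath's mid-width (y = +155 mm on the jack). Axes as the jack. On the opposite end wall a grey circulator is clamped: its head stands 130 mm above the rim, and it fills the bath's inside from y = -160 to -90 mm on the jack.
- basket_grip (a point): Centre of the basket's black flat-sided grip bar (16 mm along x, 62 mm along y, 26 mm high): grasp here, from above. Wire basket full of white rings, standing on the bench; its underside is 120 mm below this point. x: from the lip side across the basket, y: along the lip, z: up. Basket 71 mm (x -36 to +35) by 90 mm (y +-45), 50 mm high; two straps at y = +-41 mm hold the bar. 0.22 to 0.42 kg.
- basket_lip (a point): Middle of the underside of the basket's bent lip, which is to rest on the rim; 40.5 mm to the -x side of the grip bar's centre and 50 mm below it, same axes. The lip is 60 mm wide along y, an inverted channel 8.5 mm wide inside (x -4 to +4.5 mm) between the basket's flat back plate (+x) and a hook leg 3 mm thick (-x) that reaches 18 mm below this point, the last 8 mm flared outward.
- beaker: Bystander: glass beaker, 72 mm wide, 92 mm high; origin centre of underside.
- wash_bottle: Bystander: white plastic bottle, 62 mm wide, 150 mm high; origin centre of underside.
- amber_jar: Bystander: amber jar with black cap, 58 mm wide, 85 mm high; origin centre of underside.
- boss_head: Bystander: aluminium clamp boss, about 60 x 60 mm, 30 mm high; origin under its main block.
- wrench: Bystander: steel wrench, 160 mm long, lying along its x; origin under its middle.
- dish: Bystander: white ceramic dish, 104 mm wide, 22 mm high, a few rings in it; origin centre of underside.
- ball_valve: Bystander: brass ball valve with a flat lever, about 110 mm long, 48 mm high; origin under its middle.
There are look-alikes about, which are no part of the job. What is shaped like the part that bears basket_grip but red is not meant.

How it is judged (in metres and radians):
On the way:
1. the basket's lip is hooked over the near long wall away from the ends, the wall carrying it, basket upright inside the bath, its side still more than 25 mm from the left end wall (x of basket_lip in the frame of jack between -0.0975 and -0.0875 m and z of basket_lip in the frame of jack between 0.156 and 0.18 m and x of basket_grip in the frame of jack between -0.075 and -0.03 m and angle between basket_grip's own z axis and vertical below 0.12 rad and contact force between basket and jack above 1 N and y of basket_lip in the frame of jack between -0.06 and 0.085 m), for 0.2 s.
At the end, for the whole second after the job is handed in: The basket hangs by its lip on the bath's near long wall (lip over the wall within 5 mm, on the rim, basket inside the bath and within 7 degrees of upright, the bath carrying it), its left side within 5 mm of the left end wall, released and at rest (x of basket_lip in the frame of jack between -0.0975 and -0.0875 m and z of basket_lip in the frame of jack between 0.156 and 0.18 m and x of basket_grip in the frame of jack between -0.075 and -0.03 m and angle between basket_grip's own z axis and vertical below 0.12 rad and contact force between basket and jack above 1 N and y of basket_lip in the frame of jack between 0.105 and 0.114 m and linear speed of basket below 0.02 m/s and contact force between the fingers and basket below 0.1 N); the robot touches nothing.
It fails at once if basket pressed, pushed or dropped on the bath with more than 20 N (contact force between basket and jack above 20 N).
It fails at once if robot pressed on the bath or jack with more than 20 N (contact force between the arm and jack above 20 N).
It fails at once if the basket was dropped (falling free of the fingers at over 0.3 m/s, about 5 mm of fall) (contact force between the fingers and basket below 0.1 N and linear speed of basket above 0.3 m/s).
It fails at once if another thing on the bench was disturbed (moved over 30 mm) (distance of any of beaker, wash_bottle, amber_jar, boss_head, wrench, dish, ball_valve from where it was at the start of the episode above 0.03 m).
It also fails if it takes over 69 s, if anything falls off the work surface, if the arm or the gripper's body presses on something with over 40 N, if the wrist force passes 120 N, or if a joint passes its speed limit or range.

## Working session

There is one attempt and no reset: what is moved stays moved. The work goes in short steps, Python scripts to look and compute and a tool call to move; the robot and the scene stay as the last step left them, time stands still between calls to the robot, and variables do not carry over. Pictures are saved under pics/ and viewed, and the job is handed in when it is done.

Besides the shell and the picture viewer there is one more tool, called after ">>>" as name([rows], argument=value, ...), one row to a line, values as JSON. arm_command: Moves the arm, as the interface text tells. Its arguments: {"type":"object","properties":{"plan":{"type":"array"},"grip_force":{"type":"number"}},"required":["plan"]}

```bash
mkdir -p pics
cat > h.py <<'E'
import numpy as np, cv2, pickle
from bench import ctrl
def grab(n,tag):
    d=ctrl.get_image(n); pickle.dump(d,open(f'pics/{tag}.pkl','wb')); cv2.imwrite(f'pics/{tag}.png',cv2.cvtColor(np.asarray(d['pixels']),cv2.COLOR_RGB2BGR)); return d
def load(tag): return pickle.load(open(f'pics/{tag}.pkl','rb'))
def Rt(d): return cv2.Rodrigues(np.array(d['rvec'],float))[0],np.array(d['tvec'],float).ravel()
def ray(d,uv):
    K=np.array(d['intrinsics']);R,t=Rt(d)
    v=np.linalg.inv(K)@np.array([uv[0],uv[1],1.]); v=R.T@v; return -R.T@t, v/np.linalg.norm(v)
def onz(d,uv,z):
    o,v=ray(d,uv); return o+v*(z-o[2])/v[2]
def proj(d,p):
    K=np.array(d['intrinsics']);R,t=Rt(d); c=K@(R@np.array(p,float)+t); return c[:2]/c[2]
def tri(d1,a,d2,b):
    o1,v1=ray(d1,a);o2,v2=ray(d2,b)
    A=np.stack([v1,-v2],1); s=np.linalg.lstsq(A,o2-o1,rcond=None)[0]
    p=o1+s[0]*v1;q=o2+s[1]*v2; return (p+q)/2,np.linalg.norm(p-q)
E
python3 - <<'E'
from h import *
for n in ['top','side','wrist']:
    d=grab(n,n+'0'); R,t=Rt(d); print(n,-R.T@t,np.array(d['intrinsics']).tolist(), R[2])
s=ctrl.state(); print(s, ctrl.tips_ahead)
E
```

```text
top [0.33522423 0.11532718 1.29688055] [[446.0102110734764, 0.0, 250.75835619808416], [0.0, 446.0102110734764, 190.94012574523393], [0.0, 0.0, 1.0]] [ 0.15815587 -0.03288696 -0.98686634]
side [ 0.46059389 -0.81264965  0.82315025] [[400.0345413321673, 0.0, 254.4034456728394], [0.0, 400.0345413321673, 192.73354009069678], [0.0, 0.0, 1.0]] [ 0.06860472  0.78966312 -0.609693  ]
wrist [ 0.25662117 -0.46451595  0.37376703] [[297.3186396354542, 0.0, 257.94982831424767], [0.0, 297.3186396354542, 195.72838739876764], [0.0, 0.0, 1.0]] [-0.27789289 -0.10329974 -0.95504173]
{'clock': 0.15, 'joint_positions': array([-6.93270971e+01,  1.36759646e+01, -8.04971794e-01,  7.55830503e+01,
        1.73784942e-04,  9.00003560e+01]), 'dq': array([ 0.02126343, -0.12273053,  0.11650591,  0.11729542,  0.02768111,
        0.07240492]), 'joint_torque': array([-3.96252590e-04, -5.39077735e+01,  3.46598625e+01,  1.44904168e-02,
        1.53851408e-05,  4.32001605e-05]), 'tool_pos': array([ 0.18524111, -0.49092587,  0.24180465]), 'tcp_rot': array([[ 9.35613291e-01,  3.53026367e-01, -3.91420796e-04],
       [ 3.53026584e-01, -9.35612707e-01,  1.04594014e-03],
       [ 3.02617884e-06, -1.11677745e-03, -9.99999376e-01]]), 'ft_force': array([-0.25432646, -0.13407369, -0.1821513 ]), 'moment': array([ 0.01566012,  0.02668264, -0.01350122]), 'opening': 1.0025708939227824} 0.011
```

View pics/top0.png

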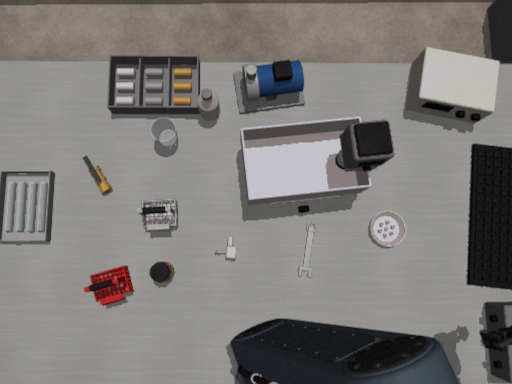

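View pics/side0.png

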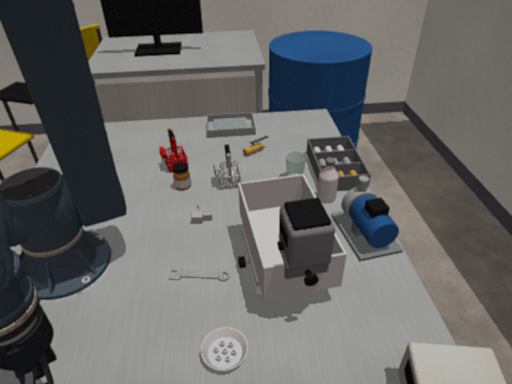

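Two basket-shaped things: the white and grey one with a black bar at top (157,213) / side (228,165), and a red one at top (110,285) / side (173,150). Red is excluded, so the target is the former. I'll confirm it in enlarged crops.

Run:
```python
from h import *
t=cv2.imread('pics/top0.png');s=cv2.imread('pics/side0.png')
a=cv2.resize(t[190:240,125:195],None,fx=8,fy=8,interpolation=cv2.INTER_CUBIC)
b=cv2.resize(s[140:195,205:250],(327,400),interpolation=cv2.INTER_CUBIC)
b=cv2.resize(s[140:195,200:255],(400,400),interpolation=cv2.INTER_CUBIC)
cv2.imwrite('pics/c1.png',np.hstack([cv2.resize(a,(400,286)),cv2.resize(b,(286,286))]))
c=cv2.resize(t[105:215,230:400],None,fx=4.6,fy=4.6,interpolation=cv2.INTER_CUBIC)
cv2.imwrite('pics/c2.png',c)
c=cv2.resize(s[165:300,225:350],None,fx=4.4,fy=4.4,interpolation=cv2.INTER_CUBIC)
cv2.imwrite('pics/c3.png',c)
```

```text
(no output)
```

View pics/c1.png

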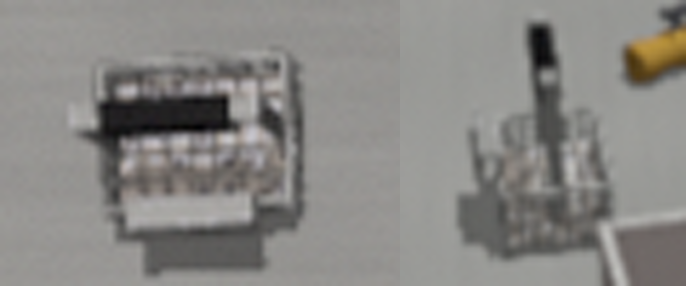

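View pics/c2.png

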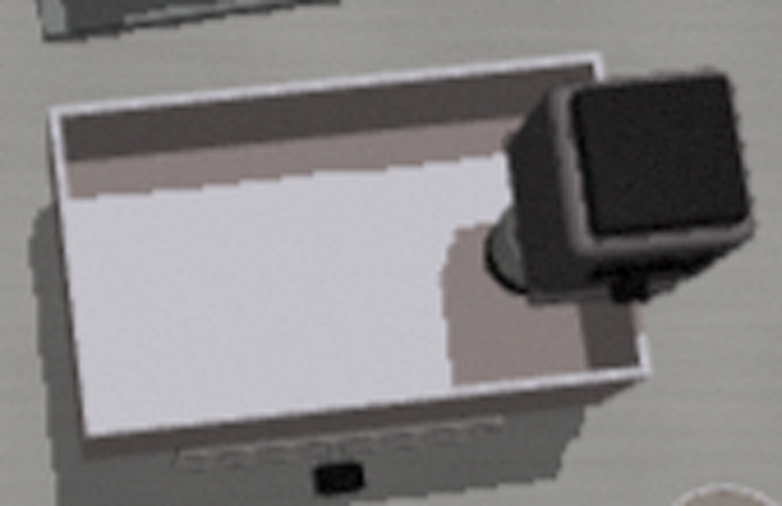

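View pics/c3.png

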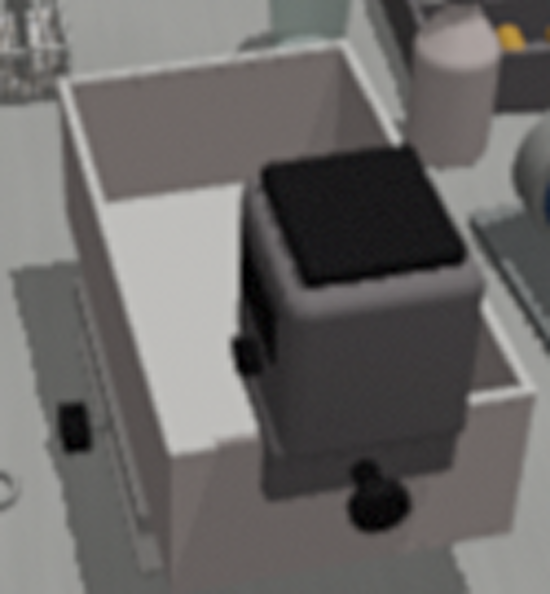

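The crops confirm it: white rings, black bar at top (154,211), pale lip on the robot's side (157,227). The bath's rim corners in the top picture are at about (249,200), (371,186) and (241,129). Now measuring.

Run:
```python
from h import *
d=load('top0'); s=load('side0')
c=lambda u,v:(230+(u+.5)/4.6-.5,105+(v+.5)/4.6-.5)
e=lambda u,v:(225+(u+.5)/4.4-.5,165+(v+.5)/4.4-.5)
C={'NL':c(86,438),'NR':c(649,373),'FL':c(50,108),'FR':c(601,54)}
S={'NL':e(58,82),'FL':e(345,40),'NR':e(168,455),'FR':e(535,390)}
P={}
for k in C:
    P[k]=onz(d,C[k],.168); print(k,P[k],tri(d,C[k],s,S[k]), onz(s,S[k],.168))
print('len',np.linalg.norm(P['NL']-P['NR']),np.linalg.norm(P['NL']-P['FL']))
n=P['NL']-P['NR'];print('yaw near',np.degrees(np.arctan2(-n[0],n[1])));n=P['FL']-P['FR'];print('yaw far',np.degrees(np.arctan2(-n[0],n[1])))
n=P['FL']-P['NL'];print('yaw left',np.degrees(np.arctan2(n[1],n[0])))
# bar
for dd,box,name in((d,(130,200,180,222),'top'),(s,(215,140,245,190),'side')):
    g=np.asarray(dd['pixels']).max(2); x0,y0,x1,y1=box
    m=(g[y0:y1,x0:x1]<60).astype(np.uint8)
    n,l,st,ce=cv2.connectedComponentsWithStats(m); i=1+np.argmax(st[1:,4]); ys,xs=np.where(l==i)
    r=cv2.minAreaRect(np.stack([xs+x0,ys+y0],1).astype(np.float32)); print(name,st[i],r,(ce[i]+[x0,y0]))
    if name=='top':
        b=cv2.boxPoints(r)
        for q in b: print(q,onz(dd,q,.133))
        print('c',onz(dd,r[0],.133), onz(dd,r[0],.12))
```

```text
NL [0.49315387 0.08416717 0.168     ] (array([0.49298272, 0.08416538, 0.16823501]), np.float64(0.00027444744465789084)) [0.49285772 0.08445272 0.168     ]
NR [ 0.52902487 -0.2334737   0.168     ] (array([ 0.52708794, -0.23285871,  0.17005595]), np.float64(0.0031283468028521976)) [ 0.52572542 -0.23133725  0.168     ]
FL [0.68312377 0.10334538 0.168     ] (array([0.68097196, 0.10340421, 0.17125773]), np.float64(0.0021942561887232513)) [0.68091056 0.10754665 0.168     ]
FR [ 0.71604971 -0.21501821  0.168     ] (array([ 0.71425685, -0.21366558,  0.17250027]), np.float64(0.0005210368477558176)) [ 0.71573022 -0.20959172  0.168     ]
len 0.31965989922388366 0.19093550046519478
yaw near 6.443081167112306
yaw far 5.9046764787071355
yaw left 5.764703796236758
top [ 12   7  23   9 139] ((153.0, 211.0), (8.0, 22.0), 90.0) [152.92805755 210.03597122]
[142. 207.] [0.48012683 0.36072989 0.133     ]
[164. 207.] [0.47989775 0.30367044 0.133     ]
[164. 215.] [0.45890837 0.30319484 0.133     ]
[142. 215.] [0.45916986 0.36009351 0.133     ]
c [0.46951093 0.33194426 0.133     ] [0.47101085 0.33436377 0.12      ]
side [10  5  5  8 29] ((226.69232177734375, 148.4615478515625), (7.452413558959961, 3.530090570449829), 78.69007110595703) [226.68965517 148.44827586]
```

>>> arm_command([
  [0,0.1,-0.12,-0.03,-0.06],
  [0,0.23,-0.28,-0.06,-0.13],
  [0,0.37,-0.44,-0.1,-0.2],
  [0,0.5,-0.6,-0.14,-0.27],
  [0,0.62,-0.74,-0.17,-0.34],
  [0,0.7,-0.84,-0.2,-0.4],
  [0,0.7,-0.84,-0.2,-0.4],
])

```text
clock: 0.73
tool_pos: [0.2576, -0.2811, 0.2835]
tcp_rot: [[0.542, 0.84, 0.001], [0.84, -0.542, 0.0], [0.001, 0.001, -1.0]]
ft_force: [-0.2, -0.4, 0.2]
opening: 1.0
```

```bash
cat >> h.py <<'E'
def need(x,y,z,yaw=None):
    s=ctrl.state(); R=s['tcp_rot']; p=s['tool_pos']
    f=R.T@(np.array([x,y,z])-p)/0.2
    cy=np.degrees(np.arctan2(R[1,1],R[0,1]))
    print('pos',p.round(4),'yawY',cy.round(2),'clock',s['clock'],'F',s['ft_force'].round(2),'M',s['moment'].round(2),'open',round(s['opening'],3),'q',s['joint_positions'].round(1))
    print('frac',f.round(4), 'turn',None if yaw is None else round(-(yaw-cy)/90,4))
E
python3 -c "
from h import *
need(.47,.334,.27,4)"
```

```text
pos [ 0.2576 -0.2811  0.2835] yawY -32.82 clock 0.7333 F [-0.18 -0.39  0.16] M [-0.08 -0.03 -0.04] open 1.0 q [-47.5  -1.3 -12.   79.2   0.1  75.3]
frac [ 3.1599 -0.7747  0.0693] turn -0.4092
```

>>> arm_command([
  [0,0.15,-0.04,0.0,-0.06],
  [0,0.33,-0.08,0.0,-0.13],
  [0,0.52,-0.12,0.0,-0.2],
  [0,0.7,-0.17,0.0,-0.27],
  [0,0.87,-0.21,0.0,-0.34],
  [0,1.0,-0.24,0.0,-0.4],
  [0,1.0,-0.24,0.0,-0.4],
])

```text
clock: 1.32
tool_pos: [0.3279, -0.0881, 0.2822]
tcp_rot: [[-0.056, 0.998, 0.0], [0.998, 0.056, 0.001], [0.001, 0.0, -1.0]]
ft_force: [0.2, -0.1, -0.2]
opening: 0.998
```

```bash
python3 -c "
from h import *
need(.47,.334,.27,4)"
```

```text
pos [ 0.3279 -0.0881  0.2822] yawY 3.19 clock 1.3167 F [ 0.16 -0.11 -0.17] M [-0.07  0.02  0.03] open 0.998 q [-15.1  -5.5 -16.   79.4   0.1  71.7]
frac [2.0674 0.8268 0.0635] turn -0.009
```

>>> arm_command([
  [0,0.15,0.06,0,0],
  [0,0.33,0.13,0,0],
  [0,0.52,0.2,0,0],
  [0,0.7,0.28,0,0],
  [0,0.87,0.35,0,0],
  [0,1.0,0.4,0,0],
  [0,1.0,0.4,0,0],
])

```text
clock: 1.9
tool_pos: [0.3993, 0.1155, 0.2816]
tcp_rot: [[-0.048, 0.999, -0.0], [0.999, 0.048, 0.001], [0.001, -0.0, -1.0]]
ft_force: [-0.1, -0.4, 0.3]
opening: 0.997
```

>>> arm_command([
  [0,0.15,0.06,0,0],
  [0,0.33,0.14,0,0],
  [0,0.5,0.22,0,0],
  [0,0.65,0.29,0,0],
  [0,0.75,0.35,0,0],
  [0,0.8,0.38,0,0],
  [0,0.8,0.38,0,0],
  [0,0.8,0.38,0,0],
])

```text
clock: 2.57
tool_pos: [0.4659, 0.2747, 0.2818]
tcp_rot: [[-0.046, 0.999, -0.001], [0.999, 0.046, -0.001], [-0.001, -0.001, -1.0]]
ft_force: [-0.7, 0.4, 0.6]
opening: 0.999
```

```bash
python3 -c "
from h import *
need(.47,.334,.27,4)
d=grab('wrist','w1'); i=cv2.imread('pics/w1.png'); cv2.imwrite('pics/w1b.png',cv2.resize(i,(800,600),interpolation=cv2.INTER_CUBIC))
R,t=Rt(d);print(-R.T@t,R)
"
```

```text
pos [0.4659 0.2747 0.2818] yawY 2.62 clock 2.5667 F [-0.72  0.42  0.62] M [-0.02  0.03  0.03] open 0.999 q [ 30.5  14.8   6.5  81.8  -0.  117.9]
frac [0.2952 0.0341 0.0584] turn -0.0153
[0.46356085 0.34998611 0.41368534] [[ 0.99893807  0.04597269 -0.00303987]
 [ 0.04481065 -0.95411025  0.29608382]
 [ 0.0107114  -0.29590562 -0.95515712]]
```

View pics/w1b.png

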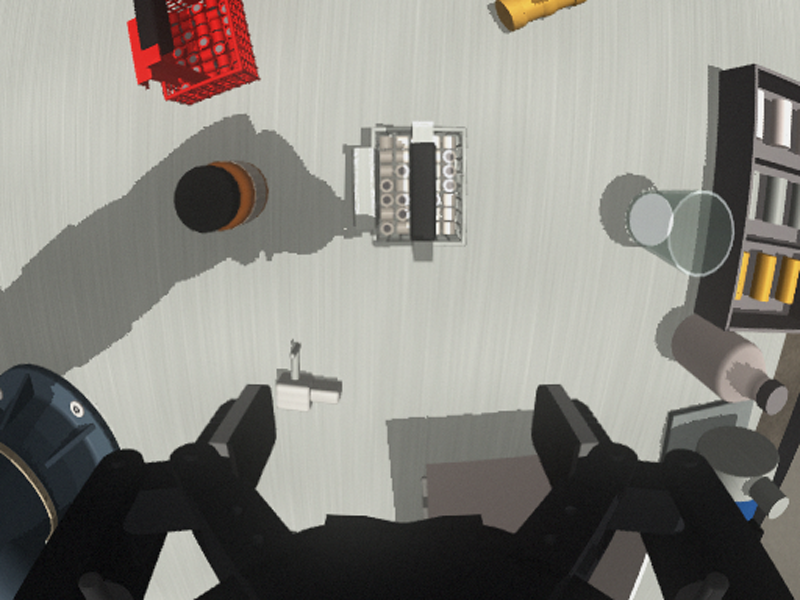

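The wrist view shows the basket: bar at about (423,190) of 800x600, lip on the left (363,180), amber jar at (210,197), red look-alike at (195,50). I'll measure the bar's edges by fisheye rays.

```bash
cat >> h.py <<'E'
def rayw(d,uv):
    K=np.array(d['intrinsics']);R,t=Rt(d)
    a=np.array([(uv[0]-K[0,2])/K[0,0],(uv[1]-K[1,2])/K[1,1]]);r=np.hypot(*a)
    v=np.array([*(a/r*np.sin(r)),np.cos(r)]) if r>0 else np.array([0,0,1.]); return -R.T@t,R.T@v
def wz(d,uv,z):
    o,v=rayw(d,uv); return o+v*(z-o[2])/v[2]
E
python3 - <<'E'
from h import *
d=load('w1'); g=np.asarray(d['pixels']).max(2)
x0,y0,x1,y1=255,85,290,158
m=(g[y0:y1,x0:x1]<60).astype(np.uint8)
n,l,st,ce=cv2.connectedComponentsWithStats(m,connectivity=4); i=1+np.argmax(st[1:,4]); print(st[i])
ys,xs=np.where(l==i)
r=cv2.minAreaRect(np.stack([xs+x0,ys+y0],1).astype(np.float32)); print(r)
L=[];Rr=[]
for y in sorted(set(ys)):
    q=xs[ys==y]; L.append(wz(d,(q.min()+x0-.5,y+y0),.133)); Rr.append(wz(d,(q.max()+x0+.5,y+y0),.133))
L=np.array(L);Rr=np.array(Rr)
k=slice(3,-3)
for nm,a in (('L',L),('R',Rr)):
    p=np.polyfit(a[k,1],a[k,0],1); print(nm,'yaw',np.degrees(np.arctan(-p[0])),'mean',a.mean(0), a[0],a[-1])
print('width',(Rr-L).mean(0)[0])
im=cv2.imread('pics/w1.png')[70:170,215:305]; cv2.imwrite('pics/w1c.png',cv2.resize(im,None,fx=6,fy=6,interpolation=cv2.INTER_CUBIC))
E
```

```text
[  8   7  13  62 179]
((264.210693359375, 123.28515625), (62.137794494628906, 11.680158615112305), 80.6900634765625)
L yaw 2.753682120746734 mean [0.46768699 0.33485522 0.133     ] [0.46629422 0.36369749 0.133     ] [0.47003063 0.30584553 0.133     ]
R yaw 4.119791185400523 mean [0.47042869 0.33499098 0.133     ] [0.4690698  0.36383795 0.133     ] [0.48146194 0.30642027 0.133     ]
width 0.0027417054738819403
```

View pics/w1c.png

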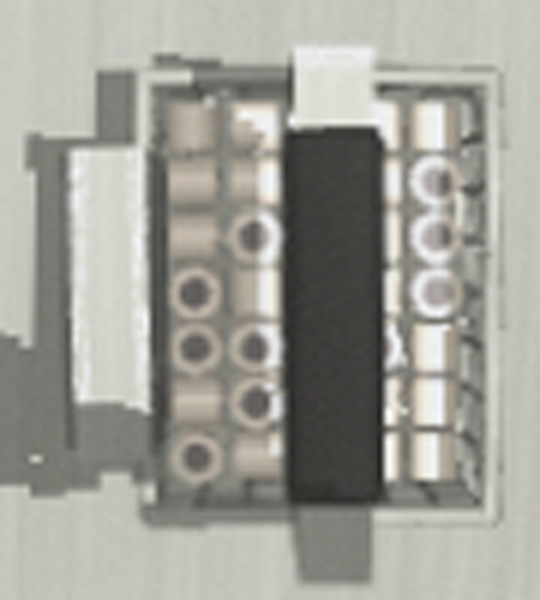

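Run:
```python
from h import *
d=load('w1')
c=lambda u,v:(215+(u+.5)/6-.5,70+(v+.5)/6-.5)
P=[wz(d,c(*q),.133) for q in((287,130),(381,127),(383,503),(291,503))]
print(np.array(P)); print('c',np.mean(P,0),'len',np.linalg.norm(P[0]-P[3]),'w',np.linalg.norm(P[0]-P[1]))
for a,b in((0,3),(1,2)): v=P[a]-P[b]; print('yaw',np.degrees(np.arctan2(-v[0],v[1])))
a,b=wz(d,c(69,148),.072),wz(d,c(73,400),.072); v=a-b; print('lip',a,b,np.degrees(np.arctan2(-v[0],v[1])),np.linalg.norm(v))
a,b=wz(d,c(500,70),.05),wz(d,c(497,518),.05); v=a-b; print('edge',a,b,np.degrees(np.arctan2(-v[0],v[1])),np.linalg.norm(v))
```

```text
[[0.46618378 0.36440271 0.133     ]
 [0.48066804 0.36568203 0.133     ]
 [0.48427045 0.30616392 0.133     ]
 [0.46965408 0.30542358 0.133     ]]
c [0.47519409 0.33541806 0.133     ] len 0.059081131236592685 w 0.01454064637431395
yaw 3.3673712446441324
yaw 3.463677422746394
lip [0.42581286 0.36262898 0.072     ] [0.42819886 0.31409387 0.072     ] 2.814408934681864 0.048593720643050134
edge [0.50907038 0.38371633 0.05      ] [0.51427161 0.29138517 0.05      ] 3.2242019142678813 0.09247753738982674
```

```bash
python3 -c "
from h import *
need(.475,.3355,.112,3.3)"
```

```text
pos [0.4656 0.2743 0.2821] yawY 2.6 clock 2.6167 F [ 0.93 -0.97  0.58] M [ 0.04  0.03 -0.02] open 1.001 q [ 30.5  14.7   6.5  81.8  -0.  117.9]
frac [0.3042 0.0617 0.8502] turn -0.0078
```

>>> arm_command([
  [0,0.1,0.02,0,-0.008],
  [0,0.22,0.04,0.05,-0.008],
  [0,0.304,0.062,0.15,-0.008],
  [0,0.304,0.062,0.3,-0.008],
  [0,0.304,0.062,0.45,-0.008],
  [0,0.304,0.062,0.6,-0.008],
  [0,0.304,0.062,0.72,-0.008],
  [0,0.304,0.062,0.8,-0.008],
  [0,0.304,0.062,0.85,-0.008],
  [0,0.304,0.062,0.85,-0.008],
  [0,0.304,0.062,0.85,-0.008],
])

```text
clock: 3.53
tool_pos: [0.4755, 0.3363, 0.1131]
tcp_rot: [[-0.058, 0.998, 0.0], [0.998, 0.058, 0.0], [0.0, 0.0, -1.0]]
ft_force: [0.5, -0.0, 0.6]
opening: 0.997
```

```bash
python3 -c "
from h import *
need(.475,.3355,.112,3.3)
grab('wrist','w2');grab('side','s2')
i=cv2.imread('pics/w2.png');s=cv2.imread('pics/s2.png')[100:228,150:310]
cv2.imwrite('pics/w2b.png',np.hstack([cv2.resize(i,(400,300)),cv2.resize(s,(375,300),interpolation=cv2.INTER_CUBIC)]))
"
```

```text
pos [0.4755 0.3363 0.1131] yawY 3.33 clock 3.5333 F [ 0.46 -0.04  0.63] M [ 0.04 -0.02  0.01] open 0.997 q [ 35.3  23.2  -6.4  60.4   0.  121.9]
frac [-0.0039 -0.0029  0.0055] turn 0.0003
```

View pics/w2b.png

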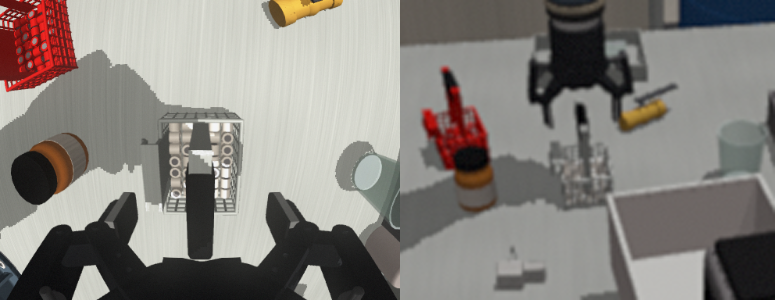

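The bar is centred between the open fingers in both views. Closing at 60 N.

>>> arm_command([
  [0.4,0,0,0.005,0],
  [0.7,0,0,0.005,0],
  [1,0,0,0.005,0],
  [1,0,0,0.005,0],
  [1,0,0,0.005,0],
  [1,0,0,0.005,0],
  [1,0,0,0.005,0],
  [1,0,0,0.005,0],
  [1,0,0,0.005,0],
  [1,0,0,0.005,0],
], grip_force=60)

```text
clock: 4.47
tool_pos: [0.4752, 0.3372, 0.1115]
tcp_rot: [[-0.059, 0.998, -0.0], [0.998, 0.059, 0.0], [0.0, -0.0, -1.0]]
ft_force: [-2.2, 0.4, 3.5]
opening: 0.174
```

```bash
python3 -c "
from h import *
need(.475,.3355,.33,3.3)
"
```

```text
pos [0.4752 0.3372 0.1115] yawY 3.4 clock 4.4667 F [-2.23  0.36  3.48] M [ 0.06  0.47 -0.02] open 0.174 q [ 35.3  23.3  -6.4  60.3   0.  121.9]
frac [-0.0081 -0.0018 -1.0927] turn 0.0011
```

>>> arm_command([
  [1,0,0,-0.05,0],
  [1,0,0,-0.12,0],
  [1,0,0,-0.22,0],
  [1,0,0,-0.34,0],
  [1,0,0,-0.47,0],
  [1,0,0,-0.6,0],
  [1,0,0,-0.73,0],
  [1,0,0,-0.85,0],
  [1,0,0,-0.94,0],
  [1,0,0,-1.0,0],
  [1,0,0,-1.0,0],
  [1,0,0,-1.0,0],
])

```text
clock: 5.47
tool_pos: [0.4756, 0.3371, 0.3116]
tcp_rot: [[-0.059, 0.998, 0.001], [0.998, 0.059, 0.0], [0.0, 0.001, -1.0]]
ft_force: [0.1, 0.1, -3.0]
opening: 0.182
```

```bash
python3 -c "
from h import *
need(.475,.3355,.33,3.3)
grab('wrist','w3');grab('side','s3')
i=cv2.imread('pics/w3.png');s=cv2.imread('pics/s3.png')[60:252,150:390]
cv2.imwrite('pics/w3b.png',np.hstack([cv2.resize(i,(400,300)),cv2.resize(s,(375,300),interpolation=cv2.INTER_CUBIC)]))
need(.475,.3355,.33,3.3)
"
```

```text
pos [0.4756 0.3371 0.3116] yawY 3.39 clock 5.4667 F [ 0.13  0.05 -2.96] M [ 0.06 -0.02  0.01] open 0.182 q [ 35.3  18.9  16.7  87.7  -0.  121.9]
frac [-0.008  -0.0035 -0.0919] turn 0.001
pos [0.4751 0.3368 0.3102] yawY 3.39 clock 5.5667 F [ 0.5  -0.27 -3.38] M [ 0.03 -0.01  0.01] open 0.179 q [ 35.3  19.   16.6  87.7  -0.  121.9]
frac [-0.0067 -0.001  -0.0988] turn 0.001
```

View pics/w3b.png

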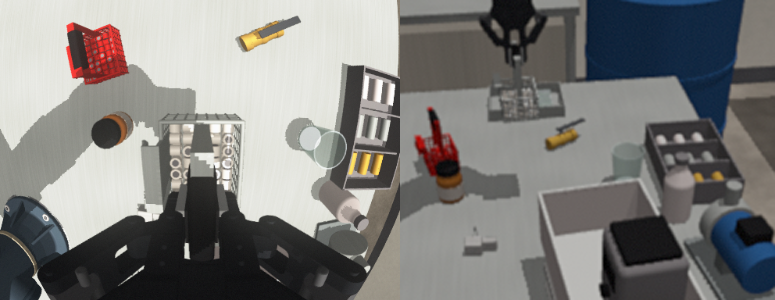

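```bash
cat > bath.py <<'E'
from h import *
def bath(z=.170):
    d=load('top0'); c=lambda u,v:(230+(u+.5)/4.6-.5,105+(v+.5)/4.6-.5)
    C=[c(86,438),c(649,373),c(50,108),c(601,54)]
    P=np.array([onz(d,q,z)[:2] for q in C]); M=np.array([[-.095,.16],[-.095,-.16],[.095,.16],[.095,-.16]])
    A,B=M-M.mean(0),P-P.mean(0); U,_,V=np.linalg.svd(A.T@B); R=V.T@U.T; o=P.mean(0)
    return o,R,np.degrees(np.arctan2(R[1,0],R[0,0])),(M@R.T+o-P)
E
python3 - <<'E'
from bath import *
o,R,y,res=bath(); print(o,y,(res*1000).round(1))
# above bath, lip y=0.02, grip x=-.052
g=o+R@np.array([-.052,.02]); print(g)
need(*g,.312,y)
E
```

```text
[ 0.6048595  -0.06492492] 6.050650196414467 [[ 0.6 -0.1]
 [-1.4 -1.2]
 [-0.   0.8]
 [ 0.8  0.4]]
[ 0.55104104 -0.05051754]
pos [0.4751 0.3368 0.3102] yawY 3.39 clock 5.5667 F [ 0.5  -0.27 -3.38] M [ 0.03 -0.01  0.01] open 0.179 q [ 35.3  19.   16.6  87.7  -0.  121.9]
frac [-1.9558  0.2645 -0.0075] turn -0.0296
```

>>> arm_command([
  [1,-0.06,0.01,-0.02,-0.005],
  [1,-0.16,0.02,-0.05,-0.01],
  [1,-0.3,0.04,-0.08,-0.015],
  [1,-0.44,0.06,-0.08,-0.02],
  [1,-0.58,0.08,-0.08,-0.025],
  [1,-0.72,0.1,-0.08,-0.03],
  [1,-0.84,0.12,-0.08,-0.03],
  [1,-0.93,0.13,-0.08,-0.03],
  [1,-0.98,0.13,-0.08,-0.03],
  [1,-1.0,0.13,-0.08,-0.03],
])

```text
clock: 6.4
tool_pos: [0.5129, 0.1376, 0.3265]
tcp_rot: [[-0.104, 0.995, -0.002], [0.995, 0.104, -0.0], [-0.0, -0.002, -1.0]]
ft_force: [-0.4, -0.6, -2.7]
opening: 0.178
```

Run:
```python
from bath import *
need(.55104,-.0505,.325,6.05)
```

```text
pos [0.5129 0.1376 0.3265] yawY 5.99 clock 6.4 F [-0.35 -0.65 -2.68] M [ 0.08 -0.04 -0.03] open 0.178 q [15.  13.6 11.4 87.9 -0.  99. ]
frac [-0.9553  0.0915  0.0077] turn -0.0006
```

>>> arm_command([
  [1,-0.06,0.01,0,0],
  [1,-0.16,0.02,0,0],
  [1,-0.3,0.04,0,0],
  [1,-0.44,0.05,0,0],
  [1,-0.58,0.06,0,0],
  [1,-0.72,0.07,0,0],
  [1,-0.84,0.08,0,0],
  [1,-0.92,0.09,0,0],
  [1,-0.94,0.09,0,0],
  [1,-0.94,0.09,0,0],
  [1,-0.94,0.09,0,0],
  [1,-0.94,0.09,0,0],
])

```text
clock: 7.4
tool_pos: [0.5509, -0.045, 0.3272]
tcp_rot: [[-0.107, 0.994, -0.0], [0.994, 0.107, 0.0], [0.001, -0.0, -1.0]]
ft_force: [-0.0, 0.5, -3.6]
opening: 0.177
```

Run:
```python
from bath import *
need(.55104,-.0505,.325,6.05)
grab('wrist','w4');grab('side','s4');grab('top','t4')
i=cv2.imread('pics/w4.png');cv2.imwrite('pics/w4b.png',cv2.resize(i,(800,600),interpolation=cv2.INTER_CUBIC))
s=cv2.imread('pics/s4.png')[100:300,190:390];t=cv2.imread('pics/t4.png')[90:240,220:370]
cv2.imwrite('pics/st4.png',np.hstack([cv2.resize(s,(400,400),interpolation=cv2.INTER_CUBIC),cv2.resize(t,(400,400),interpolation=cv2.INTER_CUBIC)]))
```

```text
pos [ 0.5509 -0.045   0.3272] yawY 6.16 clock 7.4 F [-0.04  0.47 -3.58] M [-0.01 -0.01 -0.03] open 0.177 q [-4.7 15.8 14.5 88.7  0.  79.2]
frac [-0.0276 -0.0022  0.011 ] turn 0.0012
```

View pics/w4b.png

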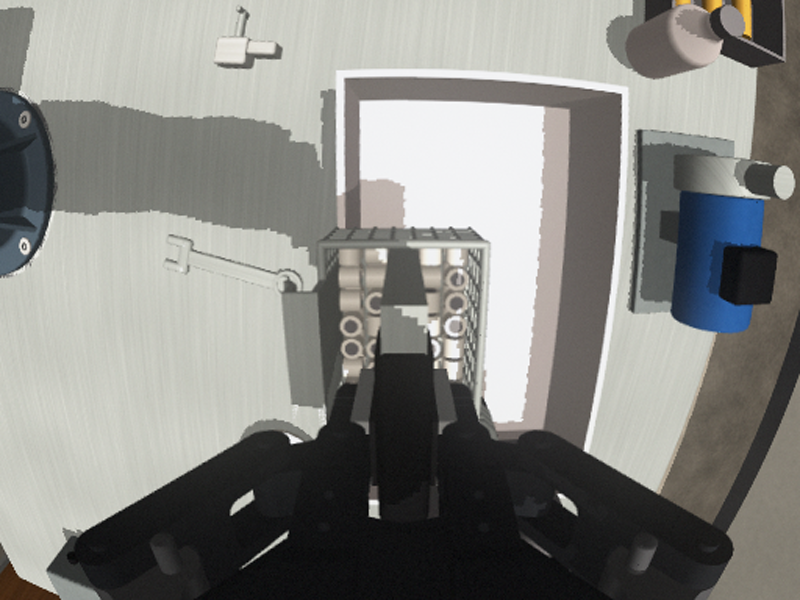

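View pics/st4.png

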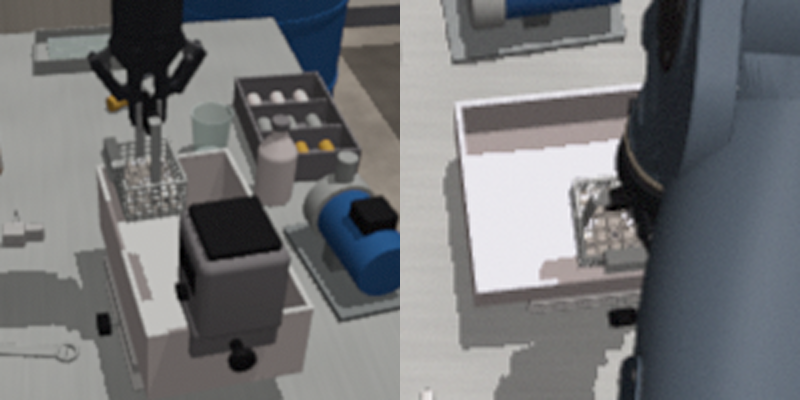

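The wrist view shows the basket held level over the bath. The bath's near-left rim corner is at (338,72), far-left at (628,88), and the lip at (300,345). Enlarging the near wall and the lip.

Run:
```python
from h import *
i=cv2.imread('pics/w4.png')
a=cv2.resize(i[40:165,200:260],None,fx=4.6,fy=4.6,interpolation=cv2.INTER_CUBIC)
b=cv2.resize(i[140:275,170:290],None,fx=4.2,fy=4.2,interpolation=cv2.INTER_CUBIC)
a=cv2.copyMakeBorder(a,0,max(0,b.shape[0]-a.shape[0]),0,0,0);b=cv2.copyMakeBorder(b,0,max(0,a.shape[0]-b.shape[0]),0,0,0)
print(a.shape,b.shape);cv2.imwrite('pics/w4c.png',np.hstack([a,b]))
```

```text
(575, 276, 3) (575, 504, 3)
```

View pics/w4c.png

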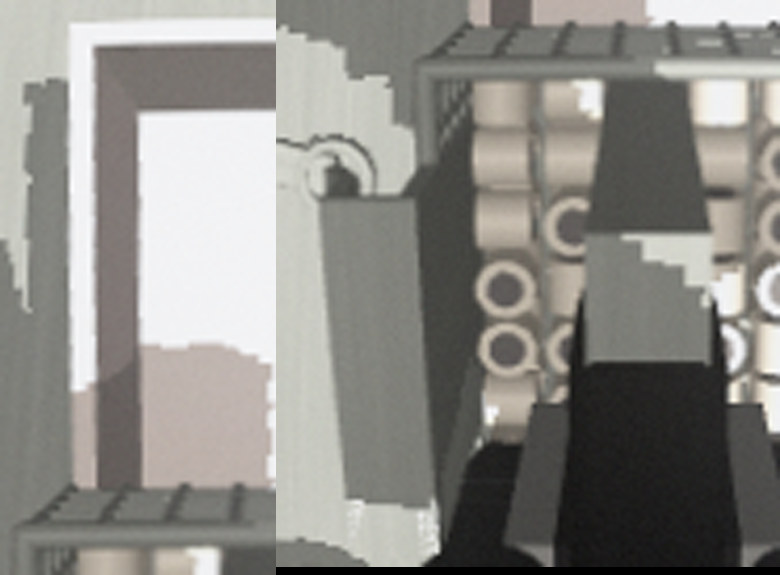

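Run:
```python
from bath import *
d=load('w4')
a=lambda u,v:(200+(u+.5)/4.6-.5,40+(v+.5)/4.6-.5)
b=lambda u,v:(170+(u-276+.5)/4.2-.5,140+(v+.5)/4.2-.5)
def rel(p,ori,R): return R.T@(p[:2]-ori)
s=ctrl.state();p=s['tool_pos'];Rt_=s['tcp_rot'];by=np.arctan2(Rt_[1,1],Rt_[0,1]);RB=np.array([[np.cos(by),-np.sin(by)],[np.sin(by),np.cos(by)]])
print('lip rel to TCP (basket axes), mm')
L=[wz(d,b(*q),.2875) for q in((319,198),(415,198),(437,508),(347,498))]
for q in L: print((rel(q,p[:2],RB)*1000).round(1))
print('basket top left edge', rel(wz(d,b(418,72),.335-.07),p[:2],RB)*1000,rel(wz(d,b(418+0,72),.335-.07),p[:2],RB)*1000)
for z in(.166,.170,.174):
    o,R,y,_=bath(z)
    q=[wz(d,a(*u),z) for u in((69,22),(70,200),(73,470),(94,45),(97,480))]
    print(z,'yaw',y,'top-cam jack coords:',[(rel(u,o,R)*1000).round(1).tolist() for u in q])
    v=q[0]-q[2];print('wall yaw',np.degrees(np.arctan2(-v[0],v[1])))
c=lambda u,v:(u*.64,v*.64)
q=[wz(d,c(*u),.17) for u in((338,72),(628,88))];v=q[1]-q[0];print('FL-NL',np.linalg.norm(v),np.degrees(np.arctan2(v[1],v[0])),rel(q[1],*bath()[:2]))
```

```text
lip rel to TCP (basket axes), mm
[-47.3  27.9]
[-32.9  27.8]
[-32.7 -23.1]
[-47.3 -21.7]
basket top left edge [-35.87392802  42.47813932] [-35.87392802  42.47813932]
0.166 yaw 6.050650196414482 top-cam jack coords: [[-94.5, 164.8], [-94.2, 125.5], [-94.4, 66.9], [-89.1, 159.4], [-89.2, 64.7]]
wall yaw 6.118285707247544
0.17 yaw 6.050650196414467 top-cam jack coords: [[-93.0, 163.2], [-92.7, 124.4], [-92.9, 66.7], [-87.7, 157.9], [-87.8, 64.4]]
wall yaw 6.118285707247534
0.174 yaw 6.050650196414488 top-cam jack coords: [[-91.5, 161.6], [-91.3, 123.3], [-91.4, 66.4], [-86.3, 156.3], [-86.4, 64.2]]
wall yaw 6.118285707247523
FL-NL 0.18808122897089405 6.2161516214188275 [0.09674879 0.16193258]
```

Run:
```python
from bath import *
o,R,y,_=bath()
s=ctrl.state(); j=R.T@(s['tool_pos'][:2]-o); print('TCP in jack',j)
t=o+R@np.array([-91.3e-3+.0405+.005,j[1]]); need(*t,.248,6.12)
```

```text
TCP in jack [-0.05152082  0.02542176]
pos [ 0.5509 -0.0451  0.3274] yawY 6.17 clock 7.55 F [-0.31  0.56 -2.54] M [0.   0.   0.01] open 0.177 q [-4.7 15.8 14.6 88.7  0.  79.1]
frac [-1.00e-04  2.86e-02  3.97e-01] turn 0.0006
```

>>> arm_command([
  [1,0,0.015,0.01,0],
  [1,0,0.03,0.04,0],
  [1,0,0.03,0.08,0],
  [1,0,0.03,0.13,0],
  [1,0,0.03,0.18,0],
  [1,0,0.03,0.23,0],
  [1,0,0.03,0.28,0],
  [1,0,0.03,0.32,0],
  [1,0,0.03,0.36,0],
  [1,0,0.03,0.385,0],
  [1,0,0.03,0.395,0],
  [1,0,0.03,0.395,0],
])

```text
clock: 8.55
tool_pos: [0.5568, -0.0454, 0.2479]
tcp_rot: [[-0.106, 0.994, -0.001], [0.994, 0.106, 0.0], [0.0, -0.001, -1.0]]
ft_force: [0.3, -0.4, -3.2]
opening: 0.181
```

Run:
```python
from bath import *
need(.55104,-.0505,.248,6.12)
grab('wrist','w5');grab('side','s5')
i=cv2.imread('pics/w5.png');a=cv2.resize(i[20:275,130:330],None,fx=2.35,fy=2.35,interpolation=cv2.INTER_CUBIC)
s=cv2.imread('pics/s5.png')[130:270,200:280];b=cv2.resize(s,(330,599),interpolation=cv2.INTER_CUBIC)
cv2.imwrite('pics/w5b.png',np.hstack([a,cv2.resize(b,(330,a.shape[0]))]));print(a.shape)
```

```text
pos [ 0.5568 -0.0454  0.2479] yawY 6.09 clock 8.55 F [ 0.29 -0.43 -3.22] M [-0.03  0.01 -0.03] open 0.181 q [-4.7 16.9  4.6 77.7  0.  79.2]
frac [-0.0223 -0.0316 -0.0005] turn -0.0003
(599, 470, 3)
```

View pics/w5b.png

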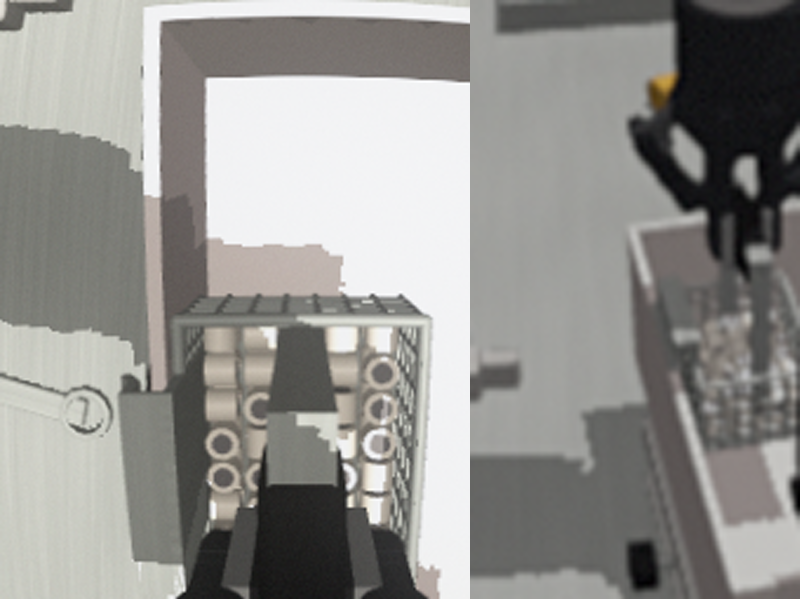

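The basket is now inside the bath, with the rim just below the lip. In this crop the wall's rim runs from (144..160, 20) down to (149..165, 385), and the lip's edge at y=395 spans x = 120 to 172.

Run:
```python
from bath import *
i=cv2.imread('pics/w5.png');cv2.imwrite('pics/w5c.png',np.hstack([cv2.resize(i[20:110,170:220],None,fx=6.5,fy=6.5,interpolation=cv2.INTER_CUBIC),cv2.resize(i[110:200,170:220],None,fx=6.5,fy=6.5,interpolation=cv2.INTER_CUBIC)]))
```

```text
(no output)
```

View pics/w5c.png

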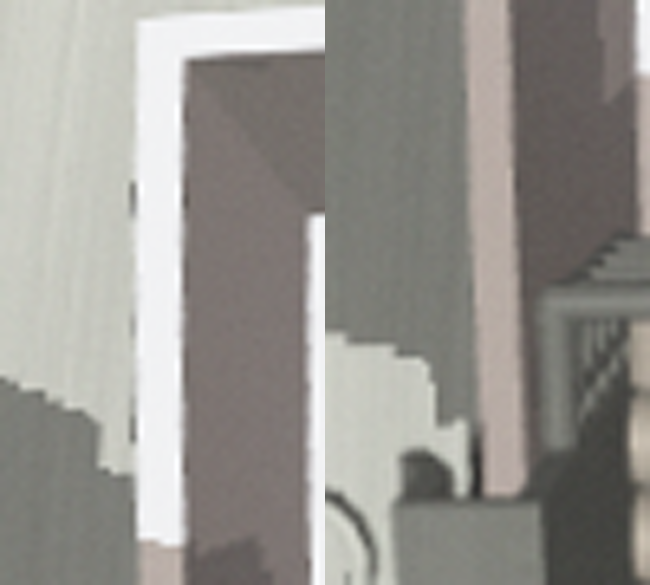

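Run:
```python
from bath import *
d=load('w5')
a=lambda u,v:(170+(u+.5)/6.5-.5,20+(v+.5)/6.5-.5)
b=lambda u,v:(170+(u-325+.5)/6.5-.5,110+(v+.5)/6.5-.5)
s=ctrl.state();p=s['tool_pos'];T=s['tcp_rot'];by=np.arctan2(T[1,1],T[0,1]);RB=np.array([[np.cos(by),-np.sin(by)],[np.sin(by),np.cos(by)]])
f=lambda uv,z:(RB.T@(wz(d,uv,z)-p)[:2]*1000).round(1).tolist()
print(p)
print('lip',f(b(398,500),p[2]-.0395),f(b(540,500),p[2]-.0395))
for z in(.164,.168,.172,.176):
  print(z,'outer',[f(u,z) for u in(a(138,22),a(138,300),b(468,60),b(484,480))],'inner',[f(u,z) for u in(a(184,60),a(185,300),b(513,60),b(526,480))])
```

```text
[ 0.55718222 -0.04541147  0.24868203]
lip [-46.7, 28.3] [-33.0, 28.2]
0.164 outer [[-48.6, 139.9], [-48.3, 106.7], [-48.3, 67.3], [-48.6, 18.3]] inner [[-43.3, 134.8], [-43.0, 106.4], [-43.1, 67.1], [-43.5, 18.3]]
0.168 outer [[-47.7, 138.7], [-47.4, 106.2], [-47.4, 67.4], [-47.7, 19.3]] inner [[-42.5, 133.7], [-42.2, 105.8], [-42.3, 67.3], [-42.7, 19.3]]
0.172 outer [[-46.8, 137.5], [-46.5, 105.6], [-46.5, 67.6], [-46.8, 20.4]] inner [[-41.6, 132.6], [-41.3, 105.2], [-41.5, 67.4], [-41.9, 20.4]]
0.176 outer [[-45.9, 136.3], [-45.6, 105.0], [-45.6, 67.7], [-45.8, 21.5]] inner [[-40.8, 131.5], [-40.5, 104.7], [-40.7, 67.6], [-41.1, 21.4]]
```

>>> arm_command([
  [1,0,-0.005,0,0],
  [1,0,-0.01,0,0],
  [1,0,-0.016,0,0],
  [1,0,-0.022,0,0],
  [1,0,-0.022,0.01,0],
  [1,0,-0.022,0.02,0],
  [1,0,-0.022,0.03,0],
  [1,0,-0.022,0.04,0],
  [1,0,-0.022,0.045,0],
  [1,0,-0.022,0.05,0],
  [1,0,-0.022,0.05,0],
  [1,0,-0.022,0.05,0],
])

```text
clock: 9.65
tool_pos: [0.5526, -0.0459, 0.2382]
tcp_rot: [[-0.106, 0.994, -0.0], [0.994, 0.106, 0.0], [0.0, -0.0, -1.0]]
ft_force: [1.0, 1.3, -2.7]
opening: 0.174
```

Run:
```python
from bath import *
need(.55104,-.0505,.248,6.12)
grab('wrist','w6');i=cv2.imread('pics/w6.png');cv2.imwrite('pics/w6c.png',np.hstack([cv2.resize(i[20:110,170:220],None,fx=6.5,fy=6.5,interpolation=cv2.INTER_CUBIC),cv2.resize(i[110:200,170:220],None,fx=6.5,fy=6.5,interpolation=cv2.INTER_CUBIC)]))
```

```text
pos [ 0.5526 -0.0459  0.2382] yawY 6.09 clock 9.65 F [ 1.   1.3 -2.7] M [-0.02 -0.1   0.01] open 0.174 q [-4.7 16.6  2.8 76.1  0.  79.2]
frac [-0.0222 -0.0102 -0.0489] turn -0.0003
```

View pics/w6c.png

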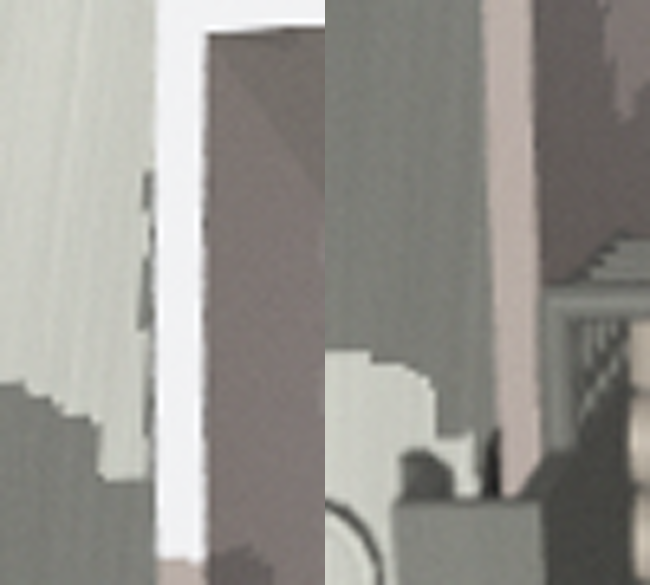

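Run:
```python
from bath import *
d=load('w6')
a=lambda u,v:(170+(u+.5)/6.5-.5,20+(v+.5)/6.5-.5)
b=lambda u,v:(170+(u-325+.5)/6.5-.5,110+(v+.5)/6.5-.5)
s=ctrl.state();p=s['tool_pos'];T=s['tcp_rot'];by=np.arctan2(T[1,1],T[0,1]);RB=np.array([[np.cos(by),-np.sin(by)],[np.sin(by),np.cos(by)]])
f=lambda uv,z:(RB.T@(wz(d,uv,z)-p)[:2]*1000).round(1).tolist()
print(p,s['ft_force'])
print('lip',f(b(398,500),p[2]-.0395),f(b(540,500),p[2]-.0395))
for z in(.164,.168,.172,.176):
  print(z,'outer',[f(u,z) for u in(a(157,50),a(157,300),b(487,60),b(502,480))],'inner',[f(u,z) for u in(a(206,50),a(205,300),b(535,60),b(541,480))])
```

```text
[ 0.55265315 -0.04585929  0.2383403 ] [ 0.23702251  0.30689422 -3.06155996]
lip [-46.6, 28.1] [-32.9, 28.0]
0.164 outer [[-44.0, 133.5], [-43.7, 105.1], [-43.7, 67.5], [-44.0, 20.8]] inner [[-38.6, 133.1], [-38.5, 104.8], [-38.4, 67.3], [-39.5, 20.8]]
0.168 outer [[-43.1, 132.3], [-42.9, 104.6], [-42.8, 67.7], [-43.1, 21.8]] inner [[-37.8, 131.9], [-37.7, 104.3], [-37.7, 67.5], [-38.7, 21.8]]
0.172 outer [[-42.2, 131.2], [-42.0, 104.0], [-42.0, 67.8], [-42.2, 22.9]] inner [[-37.1, 130.8], [-37.0, 103.7], [-36.9, 67.6], [-37.9, 22.9]]
0.176 outer [[-41.3, 130.1], [-41.1, 103.4], [-41.1, 68.0], [-41.4, 23.9]] inner [[-36.3, 129.7], [-36.2, 103.1], [-36.1, 67.8], [-37.1, 23.9]]
```

>>> arm_command([
  [1,0,0,0.006,0],
  [1,0,0,0.012,0],
  [1,0,0,0.012,0],
  [1,0,0,0.012,0],
])

```text
clock: 10.03
tool_pos: [0.5526, -0.0459, 0.2358]
tcp_rot: [[-0.106, 0.994, -0.0], [0.994, 0.106, 0.0], [0.0, -0.0, -1.0]]
ft_force: [-0.0, 0.0, -3.4]
opening: 0.172
```

>>> arm_command([
  [1,0,0,0.006,0],
  [1,0,0,0.012,0],
  [1,0,0,0.012,0],
  [1,0,0,0.012,0],
])

```text
clock: 10.37
tool_pos: [0.5525, -0.0458, 0.2334]
tcp_rot: [[-0.106, 0.994, -0.0], [0.994, 0.106, 0.0], [0.0, -0.0, -1.0]]
ft_force: [-0.3, -0.0, -2.7]
opening: 0.18
```

>>> arm_command([
  [1,0,0,0.006,0],
  [1,0,0,0.012,0],
  [1,0,0,0.012,0],
  [1,0,0,0.012,0],
])

```text
clock: 10.7
tool_pos: [0.5526, -0.0459, 0.231]
tcp_rot: [[-0.106, 0.994, -0.0], [0.994, 0.106, 0.0], [0.0, -0.0, -1.0]]
ft_force: [-0.1, 0.8, -2.2]
opening: 0.178
```

>>> arm_command([
  [1,0,0,0.006,0],
  [1,0,0,0.012,0],
  [1,0,0,0.012,0],
  [1,0,0,0.012,0],
])

```text
clock: 11.03
tool_pos: [0.5525, -0.0458, 0.2286]
tcp_rot: [[-0.106, 0.994, -0.0], [0.994, 0.106, 0.0], [0.0, -0.0, -1.0]]
ft_force: [0.5, 0.2, -2.8]
opening: 0.179
```

>>> arm_command([
  [1,0,0,0.006,0],
  [1,0,0,0.012,0],
  [1,0,0,0.012,0],
  [1,0,0,0.012,0],
])

```text
clock: 11.37
tool_pos: [0.5525, -0.0458, 0.2262]
tcp_rot: [[-0.106, 0.994, -0.0], [0.994, 0.106, 0.0], [0.0, -0.0, -1.0]]
ft_force: [0.1, -0.4, -2.8]
opening: 0.177
```

>>> arm_command([
  [1,0,0,0.006,0],
  [1,0,0,0.012,0],
  [1,0,0,0.012,0],
  [1,0,0,0.012,0],
])

```text
clock: 11.7
tool_pos: [0.5526, -0.0459, 0.2238]
tcp_rot: [[-0.106, 0.994, -0.0], [0.994, 0.106, 0.0], [0.0, -0.0, -1.0]]
ft_force: [-0.8, -0.0, -2.7]
opening: 0.177
```

>>> arm_command([
  [1,0,0,0.006,0],
  [1,0,0,0.012,0],
  [1,0,0,0.012,0],
  [1,0,0,0.012,0],
])

```text
clock: 12.03
tool_pos: [0.5526, -0.0458, 0.2214]
tcp_rot: [[-0.106, 0.994, -0.0], [0.994, 0.106, 0.0], [0.0, -0.0, -1.0]]
ft_force: [0.9, -0.3, -2.6]
opening: 0.175
```

Run:
```python
from bath import *
need(.55104,-.0505,.248,6.12)
grab('wrist','w7');i=cv2.imread('pics/w7.png');a=cv2.resize(i[100:280,150:250],None,fx=3.3,fy=3.3,interpolation=cv2.INTER_CUBIC)
grab('side','s7');s=cv2.imread('pics/s7.png')[150:230,220:280];b=cv2.resize(s,(445,594),interpolation=cv2.INTER_CUBIC)
cv2.imwrite('pics/w7c.png',np.hstack([a,b]))
```

```text
pos [ 0.5526 -0.0458  0.2214] yawY 6.09 clock 12.0333 F [ 0.93 -0.25 -2.63] M [ 0.04 -0.06  0.01] open 0.175 q [-4.7 17.   0.8 73.8  0.  79.2]
frac [-0.0224 -0.0101 -0.1329] turn -0.0003
```

View pics/w7c.png

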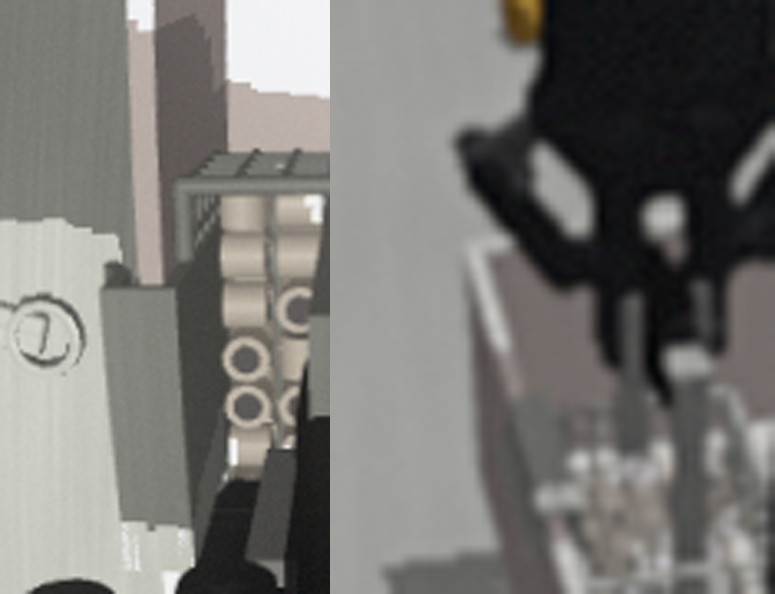

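The flared hook leg (115,270) lies outside the rim, which runs at x = 135 to 160 inside the lip's 105 to 175, so the wall is in the channel. Feeling downward now.

>>> arm_command([
  [1,0,0,0.005,0],
  [1,0,0,0.01,0],
  [1,0,0,0.01,0],
  [1,0,0,0.01,0],
])

```text
clock: 12.47
tool_pos: [0.5526, -0.0458, 0.2194]
tcp_rot: [[-0.106, 0.994, -0.0], [0.994, 0.106, 0.0], [0.0, -0.0, -1.0]]
ft_force: [-0.5, 0.5, -2.0]
opening: 0.177
```

>>> arm_command([
  [1,0,0,0.004,0],
  [1,0,0,0.008,0],
  [1,0,0,0.008,0],
  [1,0,0,0.008,0],
])

```text
clock: 12.8
tool_pos: [0.5526, -0.0458, 0.2178]
tcp_rot: [[-0.106, 0.994, -0.0], [0.994, 0.106, 0.0], [0.0, -0.0, -1.0]]
ft_force: [-0.2, 0.3, -3.2]
opening: 0.175
```

>>> arm_command([
  [1,0,0,0.004,0],
  [1,0,0,0.008,0],
  [1,0,0,0.008,0],
  [1,0,0,0.008,0],
])

```text
clock: 13.13
tool_pos: [0.5525, -0.0458, 0.2162]
tcp_rot: [[-0.106, 0.994, -0.0], [0.994, 0.106, 0.0], [0.0, -0.0, -1.0]]
ft_force: [-0.3, -0.3, -2.0]
opening: 0.176
```

>>> arm_command([
  [1,0,0,0.004,0],
  [1,0,0,0.008,0],
  [1,0,0,0.008,0],
  [1,0,0,0.008,0],
])

```text
clock: 13.47
tool_pos: [0.5526, -0.0458, 0.2146]
tcp_rot: [[-0.106, 0.994, -0.0], [0.994, 0.106, 0.0], [0.0, -0.0, -1.0]]
ft_force: [0.2, -0.0, -3.5]
opening: 0.18
```

>>> arm_command([
  [1,0,0,0.004,0],
  [1,0,0,0.008,0],
  [1,0,0,0.008,0],
  [1,0,0,0.008,0],
])

```text
clock: 13.8
tool_pos: [0.5526, -0.0458, 0.213]
tcp_rot: [[-0.106, 0.994, -0.0], [0.994, 0.106, 0.0], [0.0, -0.0, -1.0]]
ft_force: [-0.3, 0.0, -3.3]
opening: 0.18
```

Lip at about 0.171, still free.

>>> arm_command([
  [1,0,0,0.004,0],
  [1,0,0,0.008,0],
  [1,0,0,0.008,0],
  [1,0,0,0.008,0],
])

```text
clock: 14.13
tool_pos: [0.5526, -0.0458, 0.2114]
tcp_rot: [[-0.106, 0.994, -0.0], [0.994, 0.106, 0.0], [0.0, -0.0, -1.0]]
ft_force: [-0.6, 0.4, -2.2]
opening: 0.176
```

>>> arm_command([
  [1,0,0,0.004,0],
  [1,0,0,0.008,0],
  [1,0,0,0.008,0],
  [1,0,0,0.008,0],
])

```text
clock: 14.47
tool_pos: [0.5527, -0.0458, 0.21]
tcp_rot: [[-0.106, 0.994, 0.0], [0.994, 0.106, 0.0], [0.0, 0.0, -1.0]]
ft_force: [0.3, 0.1, -1.9]
opening: 0.176
```

>>> arm_command([
  [1,0,0,0.003,0],
  [1,0,0,0.006,0],
  [1,0,0,0.006,0],
  [1,0,0,0.006,0],
])

```text
clock: 14.8
tool_pos: [0.5528, -0.0459, 0.2091]
tcp_rot: [[-0.106, 0.994, 0.001], [0.994, 0.106, 0.0], [-0.0, 0.001, -1.0]]
ft_force: [-0.8, -0.8, 3.4]
opening: 0.178
```

```bash
python3 -c "
from h import *
need(.55,-.05,.21,6.1)"
```

```text
pos [ 0.5528 -0.0459  0.2091] yawY 6.09 clock 14.8 F [-0.77 -0.76  3.36] M [ 0.05  0.34 -0.03] open 0.178 q [-4.7 17.2 -0.7 72.1  0.  79.2]
frac [-0.0191 -0.0159 -0.0044] turn -0.0001
```

>>> arm_command([
  [1,0,0,-0.001,0],
  [1,0,0,-0.002,0],
  [1,0,0,-0.002,0],
  [1,0,0,-0.002,0],
  [1,0,0,-0.002,0],
])

```text
clock: 15.22
tool_pos: [0.5527, -0.0459, 0.2092]
tcp_rot: [[-0.106, 0.994, 0.0], [0.994, 0.106, 0.0], [0.0, 0.0, -1.0]]
ft_force: [0.5, 0.7, 2.8]
opening: 0.18
```

>>> arm_command([
  [1,0,0,-0.001,0],
  [1,0,0,-0.002,0],
  [1,0,0,-0.002,0],
  [1,0,0,-0.002,0],
  [1,0,0,-0.002,0],
])

```text
clock: 15.63
tool_pos: [0.5527, -0.0458, 0.2094]
tcp_rot: [[-0.106, 0.994, -0.0], [0.994, 0.106, 0.0], [0.0, 0.0, -1.0]]
ft_force: [0.8, -0.1, 0.8]
opening: 0.179
```

The lip sits on the rim with about 3.6 N (rim about 0.168). Sliding toward the left end wall.

>>> arm_command([
  [1,0.01,0,0,0],
  [1,0.025,0,0,0],
  [1,0.045,0,0,0],
  [1,0.065,0,0,0],
  [1,0.085,0,0,0],
  [1,0.105,0,0,0],
  [1,0.125,0,0,0],
  [1,0.14,0,0,0],
  [1,0.15,0,0,0],
  [1,0.15,0,0,0],
])

```text
clock: 16.47
tool_pos: [0.5493, -0.0153, 0.2095]
tcp_rot: [[-0.107, 0.994, -0.0], [0.994, 0.107, 0.001], [0.001, -0.0, -1.0]]
ft_force: [-0.4, 1.3, 0.3]
opening: 0.183
```

```bash
python3 -c "
from h import *
need(.55,-.05,.21,6.1)"
```

```text
pos [ 0.5493 -0.0153  0.2095] yawY 6.12 clock 16.4667 F [-0.39  1.26  0.32] M [ 0.14  0.14 -0.06] open 0.183 q [-1.6 16.8 -1.3 72.   0.  82.3]
frac [-0.1727 -0.0152 -0.0026] turn 0.0002
```

>>> arm_command([
  [1,0.01,0,0,0],
  [1,0.025,0,0,0],
  [1,0.045,0,0,0],
  [1,0.065,0,0,0],
  [1,0.085,0,0,0],
  [1,0.105,0,0,0],
  [1,0.13,0,0,0],
  [1,0.155,0,0,0],
  [1,0.18,0,0,0],
  [1,0.2,0,0,0],
  [1,0.21,0,0,0],
  [1,0.21,0,0,0],
])

```text
clock: 17.47
tool_pos: [0.5448, 0.0265, 0.2095]
tcp_rot: [[-0.107, 0.994, -0.0], [0.994, 0.107, 0.001], [0.001, -0.0, -1.0]]
ft_force: [-0.5, 1.0, 1.3]
opening: 0.178
```

Run:
```python
from h import *
need(.55,-.05,.21,6.1)
grab('wrist','w8');i=cv2.imread('pics/w8.png');a=cv2.resize(i[60:280,130:370],None,fx=2.5,fy=2.5,interpolation=cv2.INTER_CUBIC)
cv2.imwrite('pics/w8c.png',a)
```

```text
pos [0.5448 0.0265 0.2095] yawY 6.13 clock 17.4667 F [-0.52  0.97  1.33] M [ 0.19  0.13 -0.03] open 0.178 q [ 2.8 16.4 -1.8 71.8  0.  86.6]
frac [-0.3831 -0.0152 -0.0027] turn 0.0004
```

View pics/w8c.png

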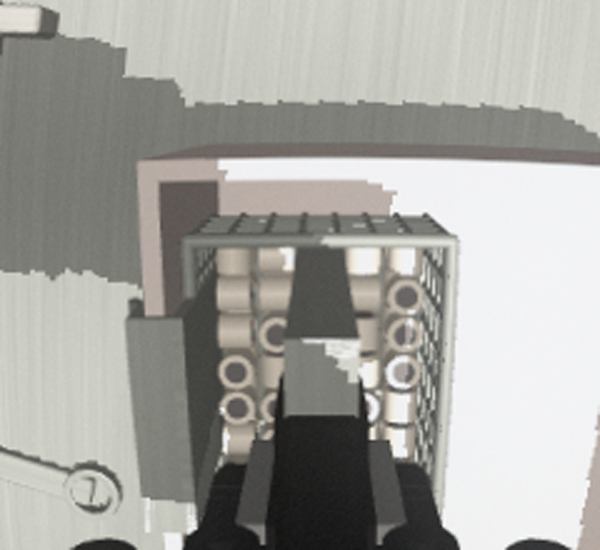

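Run:
```python
from bath import *
d=load('w8');p=ctrl.state()['tool_pos'];T=ctrl.state()['tcp_rot'];by=np.arctan2(T[1,1],T[0,1]);RB=np.array([[np.cos(by),-np.sin(by)],[np.sin(by),np.cos(by)]])
c=lambda u,v:(130+(u+.5)/2.5-.5,60+(v+.5)/2.5-.5)
f=lambda uv,z:(RB.T@(wz(d,uv,z)-p)[:2]*1000).round(1).tolist()
print('inner corner',f(c(160,182),.168),'outer',f(c(138,160),.168),'basket front edge',f(c(186,237),.098+.0),f(c(186,237),.118),f(c(186,237),.148))
o,R,_,_=bath(.168);print('jack',R.T@(p[:2]-o))
```

```text
inner corner [-37.3, 60.7] outer [-42.5, 66.1] basket front edge [-44.5, 36.1] [-40.8, 39.3] [-35.2, 44.1]
jack [-0.05048081  0.09754956]
```

>>> arm_command([
  [1,0.008,0,0,0],
  [1,0.018,0,0,0],
  [1,0.028,0,0,0],
  [1,0.038,0,0,0],
  [1,0.046,0,0,0],
  [1,0.05,0,0,0],
  [1,0.05,0,0,0],
  [1,0.05,0,0,0],
])

```text
clock: 18.18
tool_pos: [0.5439, 0.0359, 0.2095]
tcp_rot: [[-0.106, 0.994, -0.0], [0.994, 0.106, 0.0], [0.0, -0.0, -1.0]]
ft_force: [0.5, -1.6, 0.6]
opening: 0.181
```

```bash
python3 -c "
from h import *
need(.55,-.05,.21,6.1)"
```

```text
pos [0.5439 0.0359 0.2095] yawY 6.1 clock 18.1833 F [ 0.52 -1.64  0.57] M [-0.15  0.07 -0.02] open 0.181 q [ 3.8 16.3 -1.9 71.8  0.  87.7]
frac [-0.4303 -0.0153 -0.0027] turn 0.0
```

>>> arm_command([
  [1,0.004,0,0,0],
  [1,0.008,0,0,0],
  [1,0.01,0,0,0],
  [1,0.01,0,0,0],
])

```text
clock: 18.52
tool_pos: [0.5437, 0.0377, 0.2095]
tcp_rot: [[-0.106, 0.994, 0.0], [0.994, 0.106, 0.0], [0.0, 0.0, -1.0]]
ft_force: [0.8, -1.8, 0.6]
opening: 0.179
```

>>> arm_command([
  [1,0.004,0,0,0],
  [1,0.008,0,0,0],
  [1,0.008,0,0,0],
  [1,0.008,0,0,0],
])

```text
clock: 18.85
tool_pos: [0.5435, 0.0394, 0.2095]
tcp_rot: [[-0.106, 0.994, -0.0], [0.994, 0.106, 0.0], [0.0, -0.0, -1.0]]
ft_force: [0.8, -0.9, 0.1]
opening: 0.175
```

>>> arm_command([
  [1,0.004,0,0,0],
  [1,0.007,0,0,0],
  [1,0.007,0,0,0],
  [1,0.007,0,0,0],
])

```text
clock: 19.18
tool_pos: [0.5434, 0.0408, 0.2095]
tcp_rot: [[-0.106, 0.994, -0.0], [0.994, 0.106, 0.0], [0.0, 0.0, -1.0]]
ft_force: [1.0, -1.5, 0.3]
opening: 0.177
```

>>> arm_command([
  [1,0.004,0,0,0],
  [1,0.007,0,0,0],
  [1,0.007,0,0,0],
  [1,0.007,0,0,0],
])

```text
clock: 19.52
tool_pos: [0.5432, 0.0421, 0.2095]
tcp_rot: [[-0.106, 0.994, 0.0], [0.994, 0.106, 0.0], [0.0, 0.0, -1.0]]
ft_force: [0.3, -0.7, 1.3]
opening: 0.18
```

>>> arm_command([
  [1,0.003,0,0,0],
  [1,0.006,0,0,0],
  [1,0.006,0,0,0],
  [1,0.006,0,0,0],
])

```text
clock: 19.85
tool_pos: [0.5431, 0.0433, 0.2095]
tcp_rot: [[-0.106, 0.994, -0.0], [0.994, 0.106, 0.0], [0.0, 0.0, -1.0]]
ft_force: [-0.1, -2.5, 0.2]
opening: 0.18
```

>>> arm_command([
  [1,0.003,0,0,0],
  [1,0.005,0,0,0],
  [1,0.005,0,0,0],
  [1,0.005,0,0,0],
])

```text
clock: 20.18
tool_pos: [0.543, 0.0443, 0.2095]
tcp_rot: [[-0.106, 0.994, -0.0], [0.994, 0.106, 0.0], [0.0, -0.0, -1.0]]
ft_force: [0.8, -1.7, 0.0]
opening: 0.178
```

>>> arm_command([
  [1,0.003,0,0,0],
  [1,0.005,0,0,0],
  [1,0.005,0,0,0],
  [1,0.005,0,0,0],
])

```text
clock: 20.52
tool_pos: [0.5429, 0.0447, 0.2096]
tcp_rot: [[-0.106, 0.994, 0.0], [0.994, 0.106, -0.001], [-0.001, -0.0, -1.0]]
ft_force: [0.3, -5.4, 1.3]
opening: 0.181
```

Contact: side force rose to 5.4 N and motion stalled. I'll ease off a little and check.

>>> arm_command([
  [1,-0.003,0,0,0],
  [1,-0.003,0,0,0],
  [1,-0.003,0,0,0],
])

```text
clock: 20.77
tool_pos: [0.5429, 0.0445, 0.2095]
tcp_rot: [[-0.106, 0.994, -0.0], [0.994, 0.106, -0.0], [-0.0, -0.0, -1.0]]
ft_force: [0.3, -5.2, 1.4]
opening: 0.179
```

Run:
```python
from bath import *
need(.55,-.05,.21,6.1)
o,R,_,_=bath(.168);p=ctrl.state()['tool_pos'];print('jack',R.T@(p[:2]-o))
grab('wrist','w9');i=cv2.imread('pics/w9.png');a=cv2.resize(i[60:280,130:370],None,fx=2,fy=2,interpolation=cv2.INTER_CUBIC)
grab('side','s9');s=cv2.imread('pics/s9.png')[110:230,200:300];b=cv2.resize(s,None,fx=3.2,fy=440/120,interpolation=cv2.INTER_CUBIC)
cv2.imwrite('pics/w9c.png',np.hstack([a,b]))
```

```text
pos [0.5429 0.0445 0.2095] yawY 6.08 clock 20.7667 F [ 0.26 -5.16  1.41] M [-1.04  0.04  0.06] open 0.179 q [ 4.7 16.3 -2.  71.7 -0.  88.6]
frac [-0.4735 -0.015  -0.0023] turn -0.0002
jack [-0.05048601  0.11569536]
```

View pics/w9c.png

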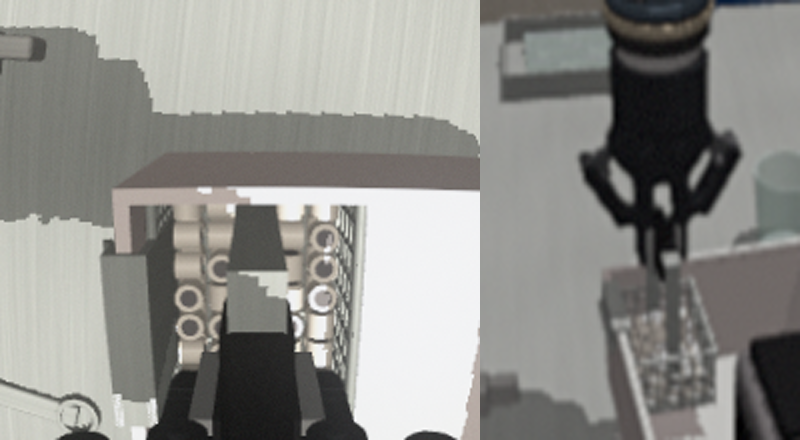

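The basket's side is up against the end wall and the lip sits on the rim. Easing slightly, then opening gradually.

>>> arm_command([
  [1,-0.003,0,0,0],
  [1,-0.003,0,0,0],
  [1,-0.003,0,0,0],
], grip_force=20)

```text
clock: 21.12
tool_pos: [0.5429, 0.0443, 0.2095]
tcp_rot: [[-0.106, 0.994, -0.0], [0.994, 0.106, 0.001], [0.001, -0.0, -1.0]]
ft_force: [-0.1, -0.9, 1.0]
opening: 0.179
```

```bash
python3 -c "
from h import *
need(.55,-.05,.21,6.1)"
```

```text
pos [0.5429 0.0443 0.2095] yawY 6.1 clock 21.1167 F [-0.06 -0.86  1.04] M [-0.39  0.16 -0.02] open 0.179 q [ 4.6 16.3 -2.  71.7  0.  88.5]
frac [-0.4727 -0.0151 -0.003 ] turn 0.0
```

Forces are near neutral, with the rim carrying the weight. Opening now.

>>> arm_command([
  [0.82,0,0,0,0],
  [0.8,0,0,0,0],
  [0.77,0,0,0,0],
  [0.74,0,0,0,0],
  [0.7,0,0,0,0],
  [0.65,0,0,0,0],
  [0.6,0,0,0,0],
  [0.55,0,0,0,0],
  [0.5,0,0,0,0],
  [0.5,0,0,0,0],
  [0.5,0,0,0,0],
])

```text
clock: 22.03
tool_pos: [0.543, 0.044, 0.2095]
tcp_rot: [[-0.106, 0.994, -0.0], [0.994, 0.106, 0.0], [0.0, -0.0, -1.0]]
ft_force: [0.2, -0.2, -0.1]
opening: 0.497
```

Run:
```python
from bath import *
need(.55,-.05,.21,6.1)
grab('wrist','w10');i=cv2.imread('pics/w10.png');a=cv2.resize(i[60:280,130:370],None,fx=2,fy=2,interpolation=cv2.INTER_CUBIC)
grab('side','s10');s=cv2.imread('pics/s10.png')[110:230,200:300];b=cv2.resize(s,None,fx=3.2,fy=440/120,interpolation=cv2.INTER_CUBIC)
cv2.imwrite('pics/w10c.png',np.hstack([a,b]))
```

```text
pos [0.543  0.044  0.2095] yawY 6.09 clock 22.0333 F [ 0.25 -0.18 -0.05] M [ 0.02 -0.03  0.06] open 0.497 q [ 4.6 16.3 -1.9 71.7  0.  88.5]
frac [-0.4713 -0.0153 -0.0025] turn -0.0001
```

View pics/w10c.png

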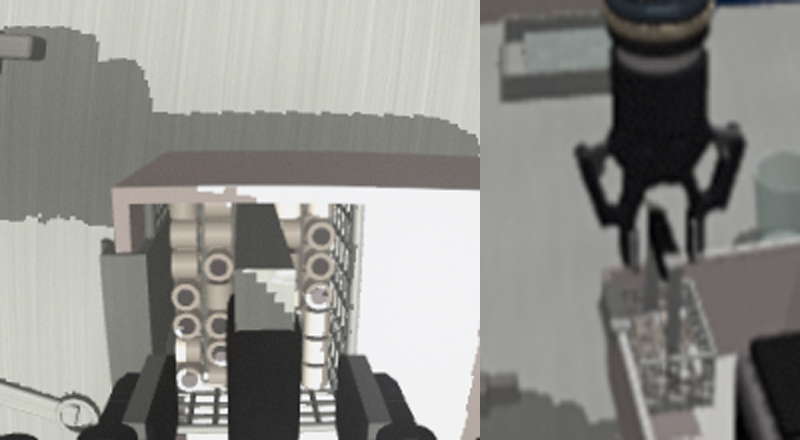

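Released; the basket hangs still against the end wall and the fingers are clear of the bar on both sides. Retreating straight up.

>>> arm_command([
  [0.5,0,0,-0.01,0],
  [0.5,0,0,-0.04,0],
  [0.5,0,0,-0.1,0],
  [0.5,0,0,-0.18,0],
  [0.5,0,0,-0.28,0],
  [0.5,0,0,-0.4,0],
  [0.5,0,0,-0.52,0],
  [0.5,0,0,-0.64,0],
  [0.5,0,0,-0.7,0],
  [0.5,0,0,-0.74,0],
  [0.5,0,0,-0.75,0],
  [0.5,0,0,-0.75,0],
])

```text
clock: 23.13
tool_pos: [0.5431, 0.044, 0.3596]
tcp_rot: [[-0.106, 0.994, 0.0], [0.994, 0.106, 0.0], [0.0, 0.0, -1.0]]
ft_force: [1.0, -0.5, -0.6]
opening: 0.5
```

Run:
```python
from bath import *
need(.55,-.05,.21,6.1)
grab('wrist','w11');i=cv2.imread('pics/w11.png');a=cv2.resize(i[100:340,130:370],None,fx=1.8,fy=1.8,interpolation=cv2.INTER_CUBIC)
grab('side','s11');s=cv2.imread('pics/s11.png')[110:230,200:300];b=cv2.resize(s,(360,432),interpolation=cv2.INTER_CUBIC)
cv2.imwrite('pics/w11c.png',np.hstack([a,b]))
grab('top','t11')
```

```text
pos [0.5431 0.044  0.3596] yawY 6.09 clock 23.1333 F [ 0.97 -0.46 -0.61] M [ 0.03 -0.02 -0.02] open 0.5 q [ 4.6 15.2 18.4 93.2  0.  88.5]
frac [-0.4712 -0.016   0.7482] turn -0.0001
```

View pics/w11c.png

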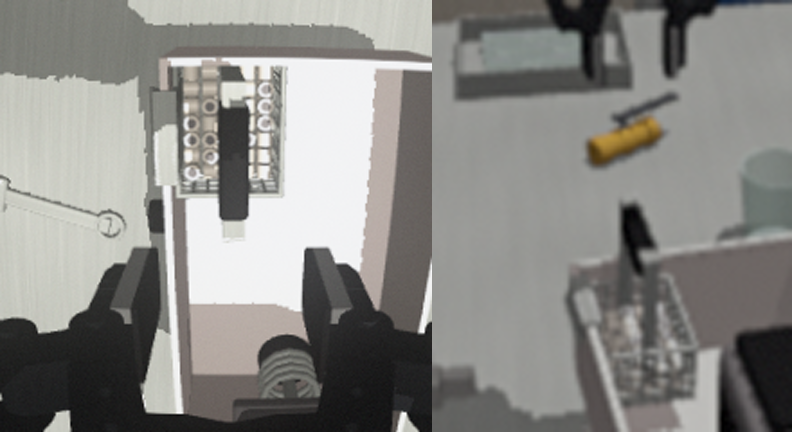

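View pics/t11.png

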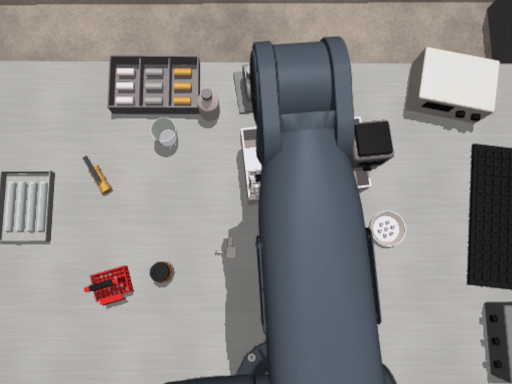

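Run:
```python
from bath import *
d=load('w11');c=lambda u,v:(130+(u+.5)/1.8-.5,100+(v+.5)/1.8-.5)
o,R,_,_=bath(.168);f=lambda uv,z:(R.T@(wz(d,uv,z)[:2]-o)*1000).round(1).tolist()
print('bar corners',[f(c(*q),.231) for q in((219,107),(249,107),(249,219),(219,219))])
print('lip near end',f(c(157,184),.170),f(c(178,184),.170),'far',f(c(152,90),.170),'outer corner',f(c(162,58),.168),'wall outer low',f(c(170,300),.168))
```

```text
bar corners [[-55.6, 143.8], [-40.8, 143.8], [-40.2, 84.4], [-55.9, 84.4]]
lip near end [-96.9, 83.5] [-83.4, 83.5] far [-97.9, 143.7] outer corner [-91.6, 163.1] wall outer low [-92.3, -3.0]
```

```bash
python3 -c "
from h import *
print(ctrl.hand_in()); s=ctrl.state(); print(s['clock'],s['ft_force'])"
```

```text
the job is handed in; nothing more can be done
None
the job is handed in; nothing more can be done
```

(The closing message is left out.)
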